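# Drive the worn bushing out of a dryer drum roller

### The arm

A 6-joint arm with a two-finger parallel gripper is mounted at the origin on the work surface. World frame = base frame: x ahead of the robot, y to its left, z up, the work surface at z = 0. Lengths are in m, angles in rad, forces in N, time in s.
With the tool pointing down it reaches from about 0.35 to 0.775 m from the base axis. Payload 7.3 kg.
Tool frame: the origin (TCP) lies at the very end of the fingers, on their centre line; the grasp point (between the pads) lies 19 mm behind it (robot.tcp_to_grasp is the z of the grasp point in the tool frame, in m); z points along the fingers, y is the line along which they close (so a half turn about z gives the same grasp; the last joint's range is limited). The gripper opens to 92 mm and grips with 3 to 60 N. Pads are 19 mm wide; open, the fingers measure 130 mm over their backs; the gripper's body (75 mm by 190 mm) begins 47 mm behind the grasp point.
Start: joints at [-1.32, 0.342, 1.524, -0, 1.275, -0.146], TCP at [0.203, -0.484, 0.227] pointing down, gripper open.
Joint ranges: [-2.53, 2.53], [-0.77, 2.02], [0.04, 2.7], [-1, 4.14], [0.28, 2.66], [-3.11, 3.11]. Speed limits (rad/s): [2.57, 2.57, 3.14, 3.14, 3.14, 3.14].

### API

Orientations are given as [roll, pitch, yaw] about the fixed x, y, z axes, in that order (R = Rz(yaw) Ry(pitch) Rx(roll)).
In Python, from cell import monitor, read_camera, get_calibration, job, robot gives the robot as it stands. The module is installed in compiled form; this text tells all that it offers.
- The arm moves only by the tool send_rows, never from a script. Its argument "targets" is a list of rows, each an object with "translation": the shift along the tool's x, y, z in cm, a list of three; "spin": the turn about the tool's z in degrees; "jaw": the opening, from 0 (shut) to 1 (fully open). A call has exactly 5 rows; each row is the pose to reach, as a shift and turn from the pose commanded when the call began, along the tool's axes at that moment; what a row does not reach only later rows make up. A row lasts 1/10 s, in which the tool goes at most 50 mm and 8.59 degrees, less where a joint would pass 70% of its speed; a pose out of reach is approached as far as the arm can. A call with a gripper value outside its range is refused whole. The fingers move at their own pace and stop on an object; "force" is the grip in N (left out, the last holds). Time passes only in rows, so rows that repeat a pose let the fingers close, or fill a call up. It gives the time, the measured TCP pose, the force, the opening and the grip force at its end, in the units of the state.
- monitor.observe(): the state, without advancing time (a new reading comes with each control period).
- read_camera(name): name is "side" or "top" or "wrist"; returns (picture, depth): 400x640x3 uint8, red, green, blue; 400x640 float32, m along the optical axis (not along the pixel's ray), 0 where there is no reading.
- get_calibration(name): a dict with "intrinsics" (3x3 intrinsics, pixels), "origin" and "orientation" of the camera in the world; the wrist camera has in their place "hand_eye" (4x4, takes a point from camera to tool coordinates, whose origin is the TCP and whose axes are the flange's). Camera axes: x right, y up, looking along -z (the intrinsics and any distortion apply to the point x, -y, -z); pixel columns grow to the right and rows downward; lengths in m; the calibration is good to about 2 mm. A picture is of the moment at which its call begins: read the wrist's pose just before it. get_calibration takes no time and is no camera call.
- job.hand_in(): hands the job in; it is judged then, once.
The state is a dict: "time": time; "qpos": joint angles; "qvel": joint speeds; "joint_efforts": joint torques, N m; "tool_pos": TCP position; "tool_rot": TCP orientation; "contact_force": force on the tool from outside, world axes, zero at the start; "torque": the same for the moment, N m; "opening": finger opening in m; "grip_force": force on a finger pad.
Only numpy, scipy, OpenCV 4.12 (cv2) and the standard library are available. Lean on these libraries where they do the work, as an engineer would, in place of code of your own. Each camera call takes 0.05 s, during which the arm holds its last target. There are 200 camera calls.

### The job

Drive the worn brass bushing out of the dryer roller: first stand the blue tin on the bench close in under the yellow (flange) side of the cradle so that it will catch the bushing, then push the bushing out into it with the drift rod from the other side. Do not touch the bushing with the gripper. Finish with the bushing in the upright tin, the drift lying back in the two notches of its red stand, and the spray bottle, spare roller, jar and wrench left where they are.

Things in the scene. Friction and masses are not known exactly. Their poses are not given: they have to be found in the camera images.
- cradle: Wooden cradle fixed to the bench, 100 mm wide, 95 mm high, 30 mm thick along x but only 16 mm below 50 mm height (feet 180 mm wide, 12 high). Holds a roller (76 mm diameter, hub 30 mm wide, top at 133 mm), its 17 mm bore level, along x, 95 mm up. Origin: on the bench under the roller's centre; +x points out of the yellow exit side, where the flange shows; -x is the bare entry side. Any yaw
- inlet (a point): Centre of the bore's mouth on the bare entry side (cradle x = -15 mm), 95 mm above the bench. A rod pushed in here frees the bushing once its tip is 24 to 36 mm past this mouth
- outlet (a point): Centre of the bore's mouth on the exit (flange) side (cradle x = +15 mm), 95 mm above the bench
- drop_point (a point): Point below the exit, 12 mm out from its face (cradle x = 27 mm), 40 mm above the bench. A slowly pushed bushing falls at cradle x = 18 to 45 mm. The tin must stand with this point well within its walls: lower it clear of the flange (x above 20 mm), then slide it in under the roller until its end is 2 to 5 mm from the thin lower part of the cradle (x = 8 mm)
- bushing: Worn brass bushing, tight in the bore by friction (10 to 20 N to push). Body 16 mm diameter, 22 mm long, ending 8 mm inside the inlet; flange 24 mm diameter, 4 mm thick, against the exit face; its 7 mm hole is too small for the drift. Origin: on the axis where flange meets body, at the exit face at the start; x along the axis, flange to +x. About 45 g
- drift: Double-ended drift: steel rod 10 mm in diameter, 160 mm long, with an orange grip 16 mm in diameter and 56 mm long round its middle. Origin: its centre; x along the rod; both ends alike. About 130 g. Lies level in the stand, its axis 60 mm above the bench
- stand: Red drift stand fixed to the bench: base 150 x 50 x 12 mm, with two V notches 110 mm apart along its x that carry the rod's steel ends, 72 mm high. Origin: on the bench under its centre; x along the drift
- rest (a point): Where the drift's centre rests in the stand, 60 mm above the bench
- tin: Blue open tin, 100 mm (x) by 58 mm (y) by 40 mm high outside, walls 3 mm, about 150 g, loose. Origin: centre of its underside
- sprayer: White spray bottle, 68 mm in diameter, 198 mm high, a yellow and blue trigger head on top. Origin: centre of its underside. Leave it alone
- spare_roller: Spare roller lying flat, 76 mm in diameter, 30 mm high. Origin: centre of its underside. Leave it alone
- jar: Closed jar with blue cap, 66 mm in diameter, 120 mm high. Origin: centre of its underside. Leave it alone
- wrench: Steel wrench lying flat on the bench, under 20 mm high, about 200 mm long along its x. Leave it alone
Things that resemble listed ones, but are neither listed nor needed, are in the scene too. What is shaped like the tin but green or pink is not meant.

How it is judged:
On the way, in this order (a step that is already met when the one before it is completed fails the run):
1. the tin stands upright on the bench, under the bushing's exit, while the bushing is still in place (angle between tin's own z axis and vertical below 0.1 rad and height (world z) of tin below 0.006 m and x of drop_point in the frame of tin between -0.047 and 0.047 m and y of drop_point in the frame of tin between -0.026 and 0.026 m and distance between bushing and outlet below 0.004 m and contact force between the fingers and tin below 0.2 N), for 0.2 s.
2. the drift, in line with the bore and on the entry side, pushes the bushing along the bore (contact force between drift and bushing above 0.5 N and angle between the x axis of drift and the x axis of cradle, either way round below 0.2 rad and x of drift in the frame of cradle below -0.02 m and x of bushing in the frame of cradle above 0.0185 m), for 0.02 s.
3. the bushing lies in the tin (x of bushing in the frame of tin between -0.048 and 0.048 m and y of bushing in the frame of tin between -0.028 and 0.028 m and z of bushing in the frame of tin between 0 and 0.034 m), for 0.2 s.
At the end, for the whole second after the job is handed in: Bushing at rest inside the upright tin on the bench; drift at rest in both stand notches, centre within 20 mm of the rest point, 6 mm sideways, 0.1 rad in line; spray bottle, spare roller, jar, wrench within 20 mm of their starts, bottle and jar upright (all of step 3 and angle between tin's own z axis and vertical below 0.1 rad and height (world z) of tin below 0.006 m and linear speed of each of bushing, drift below 0.03 m/s and distance between drift and rest below 0.02 m and z of drift in the frame of stand between 0.055 and 0.066 m and y of drift in the frame of stand between -0.006 and 0.006 m and angle between the x axis of drift and the x axis of stand, either way round below 0.1 rad and distance of each of sprayer, spare_roller, jar, wrench from where it was at the start of the episode below 0.02 m and angle between each of sprayer, jar's own z axis and vertical below 0.2 rad); the robot touches nothing.
It fails at once if the gripper touches the bushing (contact force between the fingers and bushing above 0.5 N).
It fails at once if the spray bottle is moved more than 20 mm (distance of sprayer from where it was at the start of the episode above 0.02 m).
It fails at once if the spare roller is moved more than 20 mm (distance of spare_roller from where it was at the start of the episode above 0.02 m).
It fails at once if the jar is moved more than 20 mm (distance of jar from where it was at the start of the episode above 0.02 m).
It fails at once if the wrench is moved more than 20 mm (distance of wrench from where it was at the start of the episode above 0.02 m).
It also fails if it takes over 72 s, if anything falls off the work surface, if the arm or the gripper's body presses on something with over 40 N, if the wrist force passes 120 N, or if a joint passes its speed limit or range.

## Working session

There is one attempt and no reset: what is moved stays moved. The work goes in short steps, Python scripts to look and compute and a tool call to move; the robot and the scene stay as the last step left them, time stands still between calls to the robot, and variables do not carry over. Pictures are saved under pics/ and viewed, at most 10 in all, crops included, and the job is handed in when it is done.

Besides the shell and the picture viewer there is one more tool, called by a JSON object that holds its "method" and its "body". send_rows: Moves the arm, as the interface text tells. Its arguments: {"type":"object","properties":{"targets":{"type":"array"},"force":{"type":"number"}},"required":["targets"]}

```bash
mkdir -p pics; cat > h.py <<'E'
import numpy as np, cv2
from cell import monitor, read_camera, get_calibration, job, robot
def save(n,img): cv2.imwrite('pics/'+n, img[...,::-1])
E
python3 - <<'E'
from h import *
for n in ('top','side'):
    p,d=read_camera(n); save(n+'0.png',p); np.savez(n+'0.npz',p=p,d=d)
    c=get_calibration(n); print(n,c, (d>0).mean())
print(get_calibration('wrist')); s=monitor.observe(); print(s); print(robot.tcp_to_grasp)
E
```

```text
top {'intrinsics': array([[464.31575149,   0.        , 321.41503888],
       [  0.        , 464.31575149, 194.40452822],
       [  0.        ,   0.        ,   1.        ]]), 'origin': array([ 0.45721912, -0.06658107,  1.1755922 ]), 'orientation': array([ 0.10815614,  0.00756532, -1.5688169 ])} 0.9959765625
side {'intrinsics': array([[415.04230106,   0.        , 317.69974439],
       [  0.        , 415.04230106, 198.84496291],
       [  0.        ,   0.        ,   1.        ]]), 'origin': array([ 0.43233657, -0.62571134,  0.83430402]), 'orientation': array([ 0.67459289, -0.00214515, -0.2145348 ])} 0.9958828125
{'intrinsics': array([[315.97899215,   0.        , 321.70100524],
       [  0.        , 315.97899215, 196.3093284 ],
       [  0.        ,   0.        ,   1.        ]]), 'hand_eye': array([[ 4.39898842e-04,  9.57212153e-01,  2.89386766e-01,
         7.92591291e-02],
       [ 9.99999822e-01, -5.37739333e-04,  2.58587711e-04,
         2.31332312e-04],
       [ 4.03137946e-04,  2.89386600e-01, -9.57212219e-01,
        -1.58353852e-01],
       [ 0.00000000e+00,  0.00000000e+00,  0.00000000e+00,
         1.00000000e+00]])}
{'time': 0.1, 'qpos': array([-1.31999387e+00,  3.42621192e-01,  1.52487354e+00,  1.47916757e-05,
        1.27539872e+00, -1.45970218e-01]), 'qvel': array([-0.00093061, -0.00281797, -0.00231462,  0.00035932, -0.00040798,
       -0.00026556]), 'joint_efforts': array([ 1.39038126e-03, -4.32003307e+01, -2.44694817e+01,  7.19160866e-02,
        5.26016636e-02, -4.74628132e-05]), 'tool_pos': array([ 0.20283682, -0.48386497,  0.22614773]), 'tool_rot': array([-3.14030775e+00, -2.03199273e-04,  3.96768233e-01]), 'contact_force': array([-0.17867281, -1.0137369 ,  0.06937968]), 'torque': array([ 0.03670926, -0.00056145, -0.03792483]), 'grip_force': 0.0, 'opening': 0.09151855030879047}
-0.0188
```

View pics/top0.png

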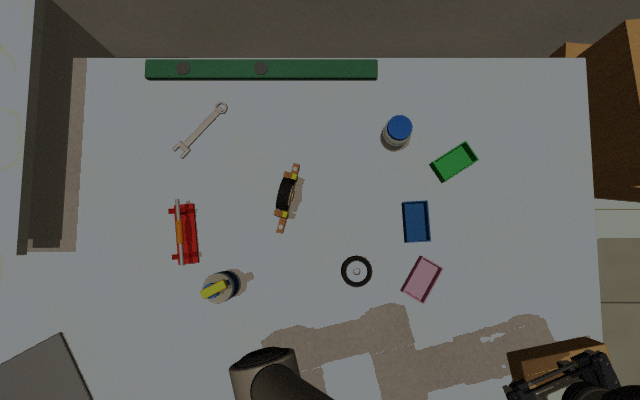

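View pics/side0.png

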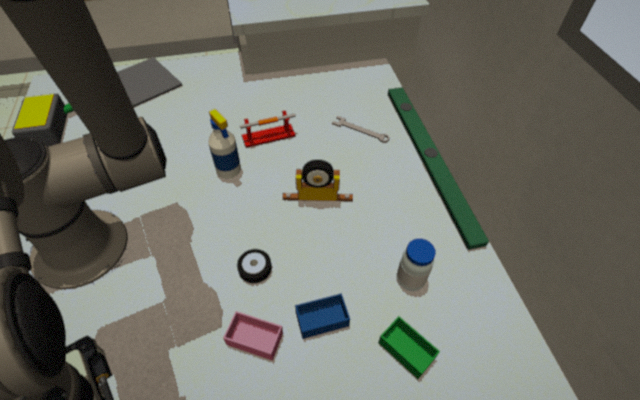

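Top view: blue tin (416,221) is the one wanted. The lookalikes are the green tin (454,161), the pink tin (421,279), and the blue jar cap (398,128). The cradle is at (287,197), with its yellow flange face toward image right (-y). The stand and drift are at (185,233). The sprayer is at (220,287), close to the stand, and the wrench is at (200,130).

Side view: it confirms that the flange/hub face points toward the camera (-y).

```bash
cat >> h.py <<'E'
from scipy.spatial.transform import Rotation as R
def campose(n,s=None):
    c=get_calibration(n)
    if n=='wrist':
        T=np.eye(4);T[:3,:3]=R.from_euler('xyz',s['tool_rot']).as_matrix();T[:3,3]=s['tool_pos']
        T=T@c['hand_eye']; return c['intrinsics'],T[:3,3],T[:3,:3]
    return c['intrinsics'],np.array(c['origin']),R.from_euler('xyz',c['orientation']).as_matrix()
def rays(cam,uv):
    K,o,M=cam; uv=np.atleast_2d(uv).astype(float)
    return np.c_[(uv[:,0]-K[0,2])/K[0,0],-(uv[:,1]-K[1,2])/K[1,1],-np.ones(len(uv))]@M.T
def onplane(cam,uv,z):
    r=rays(cam,uv); return cam[1]+r*((z-cam[1][2])/r[:,2])[:,None]
def cloud(cam,d):
    v,u=np.mgrid[:d.shape[0],:d.shape[1]]
    r=rays(cam,np.c_[u.ravel(),v.ravel()]); return (cam[1]+r*d.reshape(-1,1)).reshape(*d.shape,3)
def hsv(p,lo,hi): return cv2.inRange(cv2.cvtColor(p,cv2.COLOR_RGB2HSV),np.array(lo),np.array(hi))>0
def rect(pts): # centre, (long,short), yaw of long axis, from xy points in m
    c,(w,h),a=cv2.minAreaRect((pts[:,:2]*1000).astype(np.float32))
    if w<h: w,h,a=h,w,a+90
    return np.round(c,1),round(w,1),round(h,1),round((a+90)%180-90,1)
E
python3 - <<'E'
from h import *
for n in ('top','side'):
    f=np.load(n+'0.npz');p,d=f['p'],f['d'];cam=campose(n);P=cloud(cam,d);z=P[...,2]
    print(n,'bench z',np.median(z[300:330,250:260] if n=='top' else z[220:240,180:200]))
    b=hsv(p,(100,120,40),(125,255,255))
    l,lab,st,ce=cv2.connectedComponentsWithStats(b.astype(np.uint8))
    for i in range(1,l):
        if st[i,4]>150:
            m=lab==i; v,u=np.nonzero(m); print('blue',ce[i].round(),st[i,4],rect(onplane(cam,np.c_[u,v],.04)))
    box=np.zeros(d.shape,bool)
    if n=='top': box[150:245,265:315]=1
    else: box[145:215,275:360]=1
    for lo,hi in ((.005,.02),(.06,.1),(.1,.128),(.128,.15)):
        m=box&(z>lo)&(z<hi)
        if m.sum()>5: print('cradle',lo,m.sum(),P[m].mean(0).round(4),rect(P[m]), z[m].max().round(4))
    box[:]=0
    if n=='top': box[190:275,160:205]=1
    else: box[100:150,238:300]=1
    o=box&hsv(p,(5,120,80),(18,255,255)); red=box&hsv(p,(0,150,60),(4,255,255))
    for nm,m in (('orange',o),('red',red),('high',box&(z>.05))):
        v,u=np.nonzero(m); 
        if len(v)>5: print(nm,len(v),rect(onplane(cam,np.c_[u,v],.065)),P[m].mean(0).round(4),rect(P[m]))
f=np.load('top0.npz');p=f['p']; q=np.vstack([np.hstack([cv2.resize(f_,(400,300),interpolation=2) for f_ in (p[180:270,150:270],p[150:240,250:370])]),
 np.hstack([cv2.resize(p[180:270,360:480],(400,300),interpolation=2),cv2.resize(np.load('side0.npz')['p'][150:210,275:355],(400,300),interpolation=2)])]); save('crop1.png',q)
E
```

```text
top bench z 0.000672762886535061
blue [399. 127.] 474 (array([ 749.5, -251.7]), 61.3, 58.4, -44.9)
blue [416. 221.] 845 (array([ 515.8, -290.5]), 97.6, 57.8, 3.5)
cradle 0.005 253 [0.5713 0.0284 0.0107] (array([581.4,  23.8]), 234.7, 125.0, 0.2) 0.0197
cradle 0.06 209 [0.5731 0.0241 0.093 ] (array([574.7,  24.7]), 106.4, 34.8, -13.7) 0.0999
cradle 0.1 244 [0.5716 0.0243 0.117 ] (array([574.6,  25.4]), 101.5, 34.8, -13.3) 0.128
cradle 0.128 188 [0.5746 0.0274 0.1317] (array([574.5,  27.4]), 42.5, 25.8, -13.6) 0.1376
orange 168 (array([490.1, 274. ]), 125.0, 33.8, 7.2) [0.489  0.2825 0.0632] (array([488.6, 289.7]), 124.3, 36.5, 6.3)
red 844 (array([483.1, 272.7]), 141.4, 59.8, 6.0) [0.4826 0.2753 0.0214] (array([502.9, 124.2]), 369.0, 148.2, -83.6)
high 495 (array([495.9, 279. ]), 174.2, 92.8, 0.9) [0.4858 0.2716 0.0992] (array([443.3, 138.6]), 384.1, 147.3, 72.9)
side bench z 0.0009249176757906707
blue [225. 162.] 281 (array([358.9, 171.7]), 65.5, 56.0, -82.3)
blue [420. 252.] 585 (array([ 760.4, -199.7]), 67.3, 59.9, 46.4)
blue [322. 316.] 1543 (array([ 514.9, -298.2]), 98.0, 67.4, 3.3)
cradle 0.005 352 [0.5747 0.0282 0.0121] (array([585.3, 115.6]), 213.2, 178.8, 83.1) 0.0197
cradle 0.06 493 [0.5732 0.0178 0.0849] (array([574.1,  24.9]), 106.1, 37.8, -11.4) 0.1
cradle 0.1 347 [0.573  0.019  0.1149] (array([574.9,  24.7]), 74.4, 35.0, -14.0) 0.1279
cradle 0.128 146 [0.5752 0.0263 0.1315] (array([576.9,  27.4]), 42.5, 28.2, -14.2) 0.1358
orange 91 (array([486. , 240.8]), 93.9, 93.1, -83.6) [0.4884 0.2784 0.0625] (array([493.8, 273.1]), 101.6, 27.0, 8.3)
red 654 (array([479. , 248.3]), 137.9, 108.6, 6.1) [0.4834 0.268  0.0243] (array([ 495.3, -158.3]), 931.6, 147.4, -88.7)
high 328 (array([476.2, 256.2]), 163.0, 142.8, -14.1) [0.484  0.2569 0.0853] (array([ 423.7, -150.3]), 938.1, 156.0, 81.6)
```

View pics/crop1.png

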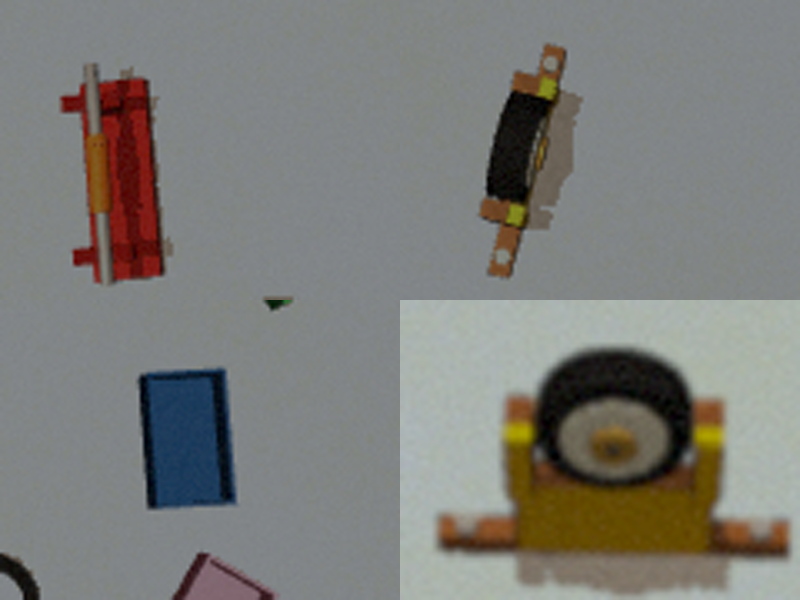

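The close crop confirms the blue tin at lower left, and the yellow/flange side of the cradle toward -y. Next I'll hover over the tin.

```bash
cat >> h.py <<'E'
def plan(wps,start=None):
    """wps: (x,y,z,yaw_deg) per call -> tool-axis shift cm, spin deg for each call"""
    s=monitor.observe(); cur=np.r_[s['tool_pos'],np.degrees(s['tool_rot'][2])] if start is None else np.array(start,float)
    print('now',cur.round(4),'t',round(s['time'],2),'open',round(s['opening'],4),'F',s['contact_force'].round(1))
    for w in wps:
        w=np.array(w,float);a=np.radians(cur[3]);c,n=np.cos(a),np.sin(a);D=(w-cur)[:3]
        t=np.array([c*D[0]+n*D[1],n*D[0]-c*D[1],-D[2]])*100
        print('shift',t.round(2),'spin',round((cur[3]-w[3]+180)%360-180,1),'rows>=',round(max(np.linalg.norm(t)/5,abs((cur[3]-w[3]+180)%360-180)/8.59),1)); cur=w
E
python3 - <<'E'
from h import *
plan([(.36,-.385,.22,3.5),(.516,-.291,.22,3.5)])
E
```

```text
now [ 0.2028 -0.4839  0.2261 22.7331] t 0.1 open 0.0915 F [-0.2 -1.   0.1]
shift [18.32 -3.05  0.61] spin 19.2 rows>= 3.7
shift [16.14 -8.43 -0.  ] spin 0.0 rows>= 3.6
```

{"method": "send_rows", "body": {"targets": [{"translation":[3,-0.6,0.1],"spin":4,"jaw":1},{"translation":[7.5,-1.2,0.2],"spin":8,"jaw":1},{"translation":[12,-2,0.4],"spin":12,"jaw":1},{"translation":[16,-2.7,0.5],"spin":16,"jaw":1},{"translation":[18.3,-3.05,0.6],"spin":19.2,"jaw":1}]}}

```text
time: 0.6
tool_pos: [0.3619, -0.3832, 0.2203]
tool_rot: [-3.14, -0.0, 0.061]
contact_force: [-0.5, -0.8, 0.1]
opening: 0.0918
grip_force: 0.0
```

{"method": "send_rows", "body": {"targets": [{"translation":[3.2,-1.7,0],"spin":0,"jaw":1},{"translation":[7,-3.6,0],"spin":0,"jaw":1},{"translation":[11,-5.7,0],"spin":0,"jaw":1},{"translation":[14.5,-7.5,0],"spin":0,"jaw":1},{"translation":[16.1,-8.4,0],"spin":0,"jaw":1}]}}

```text
time: 1.1
tool_pos: [0.5176, -0.2894, 0.2201]
tool_rot: [-3.141, 0.0, 0.064]
contact_force: [0.0, -0.2, 0.2]
opening: 0.0921
grip_force: 0.0
```

```bash
cat >> h.py <<'E'
def wrist(name):
    import time
    s=monitor.observe(); p,d=read_camera('wrist'); save(name+'.png',p); np.savez(name,p=p,d=d)
    return s,p,d,campose('wrist',s)
def big(m):
    l,lab,st,ce=cv2.connectedComponentsWithStats(m.astype(np.uint8)); i=1+st[1:,4].argmax(); return lab==i
E
python3 - <<'E'
from h import *
s,p,d,cam=wrist('w1'); print(s['tool_pos'],s['tool_rot'],s['qpos'],s['qvel'].max())
m=big(hsv(p,(100,120,30),(125,255,255))); v,u=np.nonzero(m); print(m.sum(),u.min(),u.max(),v.min(),v.max())
print('rim',rect(onplane(cam,np.c_[u,v],.04)))
P=cloud(cam,d); z=P[...,2]; k=m&(z>.034)&(z<.046); print('cloud rim',k.sum(),rect(P[k]),np.median(z[k]))
E
```

```text
[ 0.51762929 -0.28937415  0.2201049 ] [-3.14073331e+00  4.80511874e-05  6.44038582e-02] [-6.39283118e-01  4.72907638e-01  1.33777258e+00  6.42433126e-04
  1.33150514e+00  8.66956921e-01] 0.2634950332114076
4551 297 350 128 217
rim (array([ 519.8, -290.8]), 99.7, 56.0, 3.7)
cloud rim 642 (array([ 518.3, -290.7]), 97.9, 56.0, 3.4) 0.04011043363918296
```

View pics/w1.png

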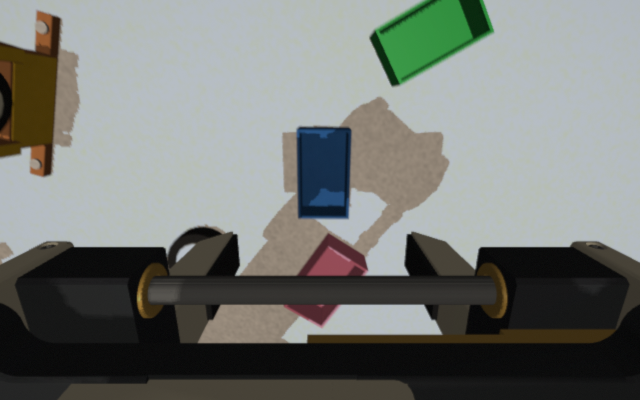

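The wrist view shows the blue tin at (323,172), clear between the fingers, with pink at (330,280) and green at (430,30). I'll grasp it 20 mm off centre, toward world -x.

```bash
python3 - <<'E'
from h import *
plan([(.4985,-.2907,.012,3.5)])
E
```

```text
now [ 0.5185 -0.2886  0.22    3.735 ] t 1.15 open 0.0915 F [ 0.5  1.5 -0.4]
shift [-2.01  0.08 20.8 ] spin 0.2 rows>= 4.2
```

{"method": "send_rows", "body": {"targets": [{"translation":[-1,0.1,3],"spin":0,"jaw":1},{"translation":[-2,0.1,7],"spin":0,"jaw":1},{"translation":[-2,0.1,11],"spin":0,"jaw":1},{"translation":[-2,0.1,14],"spin":0,"jaw":1},{"translation":[-2,0.1,15],"spin":0,"jaw":1}]}}

```text
time: 1.65
tool_pos: [0.4929, -0.2932, 0.0675]
tool_rot: [-3.138, 0.005, 0.061]
contact_force: [-0.1, 0.6, -0.2]
opening: 0.0919
grip_force: 0.0
```

```bash
python3 - <<'E'
from h import *
p,d=read_camera('top'); s=monitor.observe(); print(s['qvel'].round(3))
m=np.zeros(p.shape[:2],bool); m[195:250,395:440]=1
b=big(m&hsv(p,(100,120,40),(125,255,255)));v,u=np.nonzero(b);print(rect(onplane(campose('top'),np.c_[u,v],.04)))
plan([(.4985,-.2907,.012,3.5)])
E
```

```text
[ 0.005 -0.041 -0.045  0.003  0.058  0.003]
(array([ 546.1, -282.2]), 44.6, 36.8, -89.9)
now [ 0.4933 -0.2934  0.0676  3.4866] t 1.7 open 0.0915 F [-0.6  0.3 -0.8]
shift [ 0.53 -0.23  5.56] spin -0.0 rows>= 1.1
```

{"method": "send_rows", "body": {"targets": [{"translation":[0.5,-0.2,2],"spin":0,"jaw":1},{"translation":[0.5,-0.2,4],"spin":0,"jaw":1},{"translation":[0.5,-0.2,5.2],"spin":0,"jaw":1},{"translation":[0.5,-0.2,5.5],"spin":0,"jaw":1},{"translation":[0.5,-0.2,5.5],"spin":0,"jaw":0.6}]}}

```text
time: 2.2
tool_pos: [0.5006, -0.292, 0.0163]
tool_rot: [3.141, -0.0, 0.061]
contact_force: [-0.4, -0.1, 0.8]
opening: 0.0875
grip_force: 0.0
```

{"method": "send_rows", "body": {"targets": [{"translation":[0,0,0],"spin":0,"jaw":0.4},{"translation":[0,0,0],"spin":0,"jaw":0.4},{"translation":[0,0,0],"spin":0,"jaw":0.4},{"translation":[0,0,0],"spin":0,"jaw":0.4},{"translation":[0,0,0],"spin":0,"jaw":0.4}], "force": 30}}

```text
time: 2.7
tool_pos: [0.5006, -0.2918, 0.0162]
tool_rot: [3.141, -0.001, 0.062]
contact_force: [-0.0, -0.0, 3.3]
opening: 0.0576
grip_force: 30.0
```

```bash
python3 - <<'E'
from h import *
plan([(.503,-.25,.12,40),(.5503,-.0756,.12,76.4),(.5503,-.0756,.022,76.4)])
E
```

```text
now [ 0.5006 -0.2918  0.0162  3.5383] t 2.7 open 0.0576 F [-0.  -0.   3.3]
shift [  0.5   -4.15 -10.38] spin -36.5 rows>= 4.2
shift [ 14.83 -10.32  -0.  ] spin -36.4 rows>= 4.2
shift [0.  0.  9.8] spin 0.0 rows>= 2.0
```

{"method": "send_rows", "body": {"targets": [{"translation":[0,0,-1],"spin":0,"jaw":0.4},{"translation":[0,0,-4],"spin":-8,"jaw":0.4},{"translation":[0.2,-1,-7],"spin":-16,"jaw":0.4},{"translation":[0.4,-2.5,-9],"spin":-24,"jaw":0.4},{"translation":[0.5,-4.1,-10.4],"spin":-32,"jaw":0.4}]}}

```text
time: 3.2
tool_pos: [0.5033, -0.2502, 0.1218]
tool_rot: [3.14, -0.001, 0.625]
contact_force: [-0.8, -0.1, -1.8]
opening: 0.058
grip_force: 30.0
```

```bash
python3 - <<'E'
from h import *
plan([(.5503,-.0756,.12,76.4),(.5503,-.0756,.022,76.4)])
E
```

```text
now [ 0.5033 -0.2502  0.1218 35.8344] t 3.2 open 0.058 F [-0.8 -0.1 -1.8]
shift [ 14.04 -11.4    0.18] spin -40.6 rows>= 4.7
shift [0.  0.  9.8] spin 0.0 rows>= 2.0
```

{"method": "send_rows", "body": {"targets": [{"translation":[2,-1.7,0],"spin":-8,"jaw":0.4},{"translation":[5.5,-4.5,0],"spin":-16,"jaw":0.4},{"translation":[9,-7.3,0],"spin":-24,"jaw":0.4},{"translation":[12.3,-10,0],"spin":-32,"jaw":0.4},{"translation":[14,-11.4,0],"spin":-40,"jaw":0.4}]}}

```text
time: 3.7
tool_pos: [0.5507, -0.0728, 0.1201]
tool_rot: [-3.141, -0.001, 1.326]
contact_force: [-0.1, 0.5, -2.3]
opening: 0.0579
grip_force: 30.0
```

```bash
python3 - <<'E'
from h import *
s=monitor.observe()
p,d=read_camera('side'); save('s2.png',p); p2,d2=read_camera('top'); 
cam=campose('top'); b=hsv(p2,(100,120,30),(125,255,255)); b[:, 385:]=0; b[270:]=0; b=big(b); v,u=np.nonzero(b); print(b.sum(),u.mean(),v.mean())
plan([(.5503,-.0756,.03,76.4),(.5503,-.0756,.015,76.4),(.556,-.0522,.015,76.4)])
E
```

```text
33 299.969696969697 207.66666666666666
now [ 5.50700e-01 -7.30000e-02  1.20000e-01  7.59308e+01] t 3.8 open 0.0578 F [ 0.3 -0.6 -1.7]
shift [-0.26  0.02  9.  ] spin -0.5 rows>= 1.8
shift [0.  0.  1.5] spin 0.0 rows>= 0.3
shift [ 2.41  0.   -0.  ] spin 0.0 rows>= 0.5
```

View pics/s2.png

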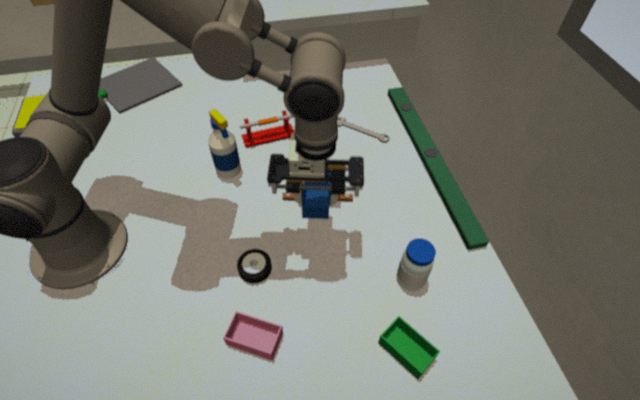

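The tin is held level at (315,198) in front of the cradle. I'll lower it clear of the flange.

{"method": "send_rows", "body": {"targets": [{"translation":[-0.3,0,2],"spin":-0.5,"jaw":0.4},{"translation":[-0.3,0,5],"spin":-0.5,"jaw":0.4},{"translation":[-0.3,0,8],"spin":-0.5,"jaw":0.4},{"translation":[-0.3,0,9.5],"spin":-0.5,"jaw":0.4},{"translation":[-0.3,0,9.9],"spin":-0.5,"jaw":0.4}]}}

```text
time: 4.3
tool_pos: [0.5483, -0.0797, 0.019]
tool_rot: [-3.138, 0.0, 1.324]
contact_force: [0.2, 0.6, -1.5]
opening: 0.058
grip_force: 30.0
```

```bash
python3 - <<'E'
from h import *
s=monitor.observe()
p,d=read_camera('side');cam=campose('side');P=cloud(cam,d)
b=hsv(p,(100,120,30),(125,255,255)); b[:,370:]=0; b[:,:260]=0; b[260:]=0;b=big(b)
v,u=np.nonzero(b); z=P[...,2][b]; print(b.sum(),u.min(),u.max(),v.min(),v.max(),np.percentile(z,[2,98]))
ux=np.array([-.235,-.972,0]); uy=np.array([.972,-.235,0]); Q=P[b]-[.575,.0265,0]
print('cradle x',np.percentile(Q@ux,[2,50,98]),'y',np.percentile(Q@uy,[2,50,98]))
plan([(.5503,-.0756,.016,76.4),(.556,-.0522,.016,76.4)])
E
```

```text
557 303 328 221 244 [0.00329116 0.04490841]
cradle x [0.07563411 0.11016614 0.14412391] y [-0.02845117 -0.00186511  0.02526205]
now [ 5.48800e-01 -7.97000e-02  1.95000e-02  7.59062e+01] t 4.35 open 0.0581 F [-0.4  0.5 -2.1]
shift [0.43 0.04 0.35] spin -0.5 rows>= 0.1
shift [ 2.41  0.   -0.  ] spin 0.0 rows>= 0.5
```

{"method": "send_rows", "body": {"targets": [{"translation":[0,0,0.2],"spin":-0.5,"jaw":0.4},{"translation":[0.5,0,0.3],"spin":-0.5,"jaw":0.4},{"translation":[1.2,0,0.3],"spin":-0.5,"jaw":0.4},{"translation":[2,0,0.3],"spin":-0.5,"jaw":0.4},{"translation":[2.4,0,0.3],"spin":-0.5,"jaw":0.4}]}}

```text
time: 4.85
tool_pos: [0.556, -0.0547, 0.0182]
tool_rot: [3.141, -0.0, 1.337]
contact_force: [0.8, -1.0, -2.2]
opening: 0.0581
grip_force: 30.0
```

```bash
cat >> h.py <<'E'
def tinside():
    p,d=read_camera('side');cam=campose('side');P=cloud(cam,d)
    b=hsv(p,(100,120,30),(125,255,255)); b[:,370:]=0; b[:,:260]=0; b[260:]=0;b=big(b)
    z=P[...,2][b]; ux=np.array([-.235,-.972,0]); uy=np.array([.972,-.235,0]); Q=P[b]-[.575,.0265,0]
    print(b.sum(),'z',np.percentile(z,[2,98]).round(4),'cradle x',np.percentile(Q@ux,[2,50,98]).round(4),'y',np.percentile(Q@uy,[2,50,98]).round(4))
    s=monitor.observe();T=s['tool_pos']-[.575,.0265,0];print('tcp cradle',(T@ux).round(4),(T@uy).round(4));return p
E
python3 - <<'E'
from h import *
tinside(); plan([])
E
```

```text
556 z [0.0032 0.0442] cradle x [0.0474 0.0843 0.1181] y [-0.0267  0.0002  0.0274]
tcp cradle 0.0831 0.0005
now [ 5.56000e-01 -5.44000e-02  1.80000e-02  7.66014e+01] t 4.9 open 0.0579 F [-0.7  0.1 -1.1]
```

{"method": "send_rows", "body": {"targets": [{"translation":[0,0,0.1],"spin":0,"jaw":0.4},{"translation":[0.2,0,0.2],"spin":0,"jaw":0.4},{"translation":[0.4,0,0.2],"spin":0,"jaw":0.4},{"translation":[0.4,0,0.2],"spin":0,"jaw":0.4},{"translation":[0.4,0,0.2],"spin":0,"jaw":0.4}]}}

```text
time: 5.4
tool_pos: [0.557, -0.0523, 0.0162]
tool_rot: [3.14, 0.0, 1.336]
contact_force: [-1.5, -1.7, 5.2]
opening: 0.0578
grip_force: 30.0
```

```bash
python3 - <<'E'
from h import *
tinside(); plan([])
E
```

```text
541 z [0.0008 0.0419] cradle x [0.0449 0.0797 0.1153] y [-0.0264 -0.0002  0.0274]
tcp cradle 0.0808 0.001
now [ 5.57000e-01 -5.22000e-02  1.63000e-02  7.65246e+01] t 5.45 open 0.0578 F [-0.9 -1.9  5.5]
```

{"method": "send_rows", "body": {"targets": [{"translation":[0,0,0],"spin":0,"jaw":0.75},{"translation":[0,0,0],"spin":0,"jaw":0.85},{"translation":[0,0,0],"spin":0,"jaw":0.85},{"translation":[0,0,-0.5],"spin":0,"jaw":0.85},{"translation":[0,0,-2],"spin":0,"jaw":0.85}]}}

```text
time: 5.95
tool_pos: [0.5554, -0.0516, 0.0348]
tool_rot: [-3.138, 0.0, 1.336]
contact_force: [-0.4, 0.5, 0.1]
opening: 0.0775
grip_force: 0.0
```

{"method": "send_rows", "body": {"targets": [{"translation":[0,0,-4],"spin":0,"jaw":0.85},{"translation":[0,0,-8],"spin":0,"jaw":0.85},{"translation":[0,0,-13],"spin":0,"jaw":0.85},{"translation":[0,0,-18],"spin":0,"jaw":0.85},{"translation":[0,0,-23],"spin":0,"jaw":0.85}]}}

```text
time: 6.45
tool_pos: [0.556, -0.0516, 0.2681]
tool_rot: [3.141, -0.0, 1.336]
contact_force: [1.0, -0.6, -0.8]
opening: 0.0783
grip_force: 0.0
```

```bash
python3 - <<'E'
from h import *
s,p,d,cam=wrist('w3'); b=big(hsv(p,(100,120,30),(125,255,255))); v,u=np.nonzero(b)
print('tin rim',b.sum(),rect(onplane(cam,np.c_[u,v],.04)))
P=cloud(cam,d); z=P[...,2]
for lo,hi in ((.085,.1),(.1,.14),(.125,.14)):
    m=(z>lo)&(z<hi); m[250:]=0; v,u=np.nonzero(m); print(lo,m.sum(),u.min(),u.max(),v.min(),v.max(),P[m].mean(0),rect(P[m]))
plan([(.62,.20,.26,76.4)])
E
```

```text
tin rim 3475 (array([561.7, -36.8]), 96.1, 56.8, 76.5)
0.085 1445 55 376 0 117 [0.50850486 0.06902173 0.09436386] (array([486. ,  77.7]), 315.7, 56.5, -29.0)
0.1 3818 9 361 0 118 [0.5028813  0.07041224 0.1215054 ] (array([471.1,  87.6]), 320.1, 43.4, -29.6)
0.125 1656 10 349 0 112 [0.56720581 0.0333318  0.13041434] (array([468.5,  85.8]), 297.7, 35.6, -28.2)
now [ 5.59200e-01 -5.23000e-02  2.77400e-01  7.65454e+01] t 6.5 open 0.0779 F [ 1.2 -0.3  6.7]
shift [25.96  0.04  1.74] spin 0.1 rows>= 5.2
```

View pics/w3.png

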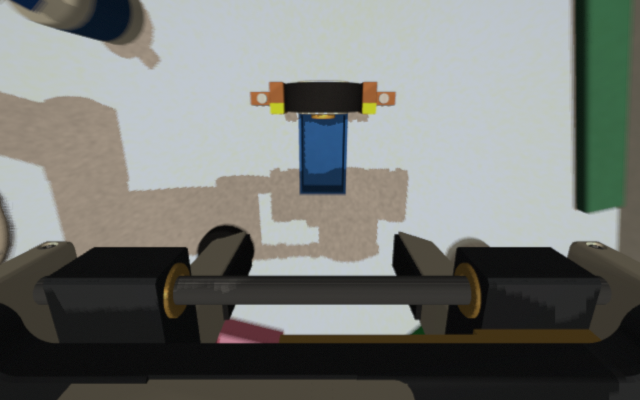

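The tin sits in line under the flange: tin at (323,150), flange at (323,117). Next is a settled look at the cradle for precision.

{"method": "send_rows", "body": {"targets": [{"translation":[2,0,0.5],"spin":0,"jaw":0.85},{"translation":[5,0,1.5],"spin":0,"jaw":0.85},{"translation":[7,0,2],"spin":0,"jaw":0.85},{"translation":[7,0,2],"spin":0,"jaw":0.85},{"translation":[7,0,2],"spin":0,"jaw":0.85}]}}

```text
time: 7.0
tool_pos: [0.5727, 0.0163, 0.2456]
tool_rot: [-3.141, 0.001, 1.337]
contact_force: [-0.6, -0.3, -0.2]
opening: 0.078
grip_force: 0.0
```

```bash
python3 - <<'E'
from h import *
read_camera('top')
s,p,d,cam=wrist('w4'); print(s['tool_pos'],s['tool_rot'],s['qvel'].round(3))
P=cloud(cam,d); z=P[...,2]
box=np.zeros(z.shape,bool); box[60:235,230:420]=1
for lo,hi in ((.004,.02),(.085,.1),(.115,.14),(.129,.14)):
    m=box&(z>lo)&(z<hi); v,u=np.nonzero(m)
    if m.sum(): print(lo,m.sum(),u.min(),u.max(),v.min(),v.max(),P[m].mean(0).round(4),rect(P[m]))
b=big(hsv(p,(100,120,30),(125,255,255))); v,u=np.nonzero(b); print('tin',rect(onplane(cam,np.c_[u,v],.04)),u.min(),u.max(),v.min(),v.max())
br=box&hsv(p,(5,100,40),(28,255,255)); l,lab,st,ce=cv2.connectedComponentsWithStats(br.astype(np.uint8))
for i in range(1,l):
    if st[i,4]>25: print(st[i],ce[i].round(1))
save('w4c.png',cv2.resize(p[60:235,230:420],None,fx=4,fy=3.4))
plan([(.50,.24,.25,6)])
E
```

```text
[0.57273576 0.01573729 0.24582663] [3.14141139e+00 4.69494565e-04 1.33589636e+00] [-0.015 -0.005 -0.003 -0.003  0.002  0.001]
0.004 1063 250 394 149 234 [0.5706 0.0033 0.01  ] (array([564.9, -21.3]), 180.1, 117.0, -13.4)
0.085 1146 269 375 154 185 [0.5777 0.0306 0.0945] (array([576.8,  27.6]), 106.2, 30.5, -13.5)
0.115 2139 287 356 159 192 [0.5773 0.0296 0.1274] (array([576.7,  29. ]), 64.8, 27.9, -13.3)
0.129 1073 302 343 164 192 [0.5769 0.0284 0.1318] (array([577.2,  27.9]), 36.6, 26.0, -13.3)
tin (array([559.5, -45.9]), 76.7, 55.8, 76.3) 299 345 191 249
[ 251  150  143   36 1571] [322.2 162.6]
now [5.72800e-01 1.55000e-02 2.46000e-01 7.65054e+01] t 7.1 open 0.0776 F [0.5 0.3 0.2]
shift [ 20.14 -12.32  -0.4 ] spin 70.5 rows>= 8.2
```

View pics/w4c.png

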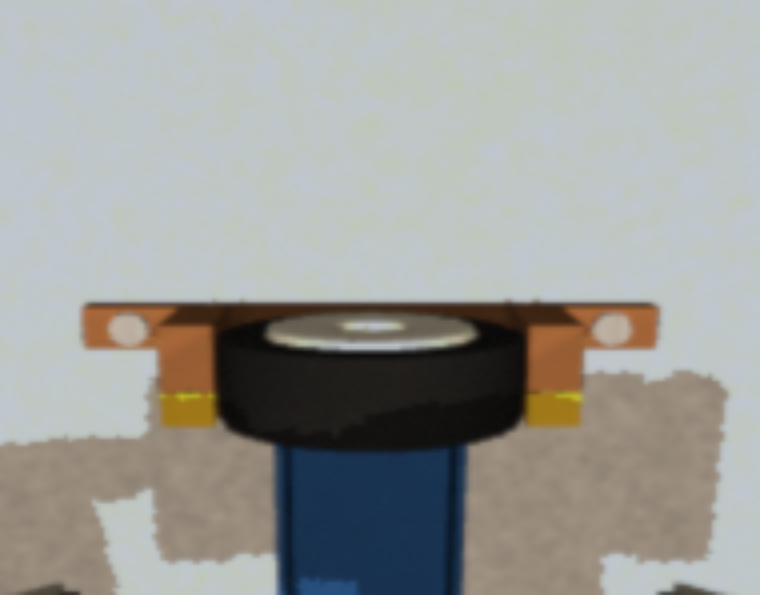

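The entry face is visible, with the bore mouth at crop (372,327), which is pixel (323,156). Now to the stand.

```bash
python3 - <<'E'
from h import *
cam=campose('wrist',{'tool_pos':np.array([0.57273576,0.01573729,0.24582663]),'tool_rot':[3.14141139,4.69494565e-04,1.33589636]})
f=np.load('w4.npz');p=f['p']
w=p.astype(int).min(2); win=w[145:172,285:360]; print(win[:, 36:41].mean(1).round())
print('inlet',onplane(cam,[[323,156.2]],.095))
t=np.load('top0.npz');pt,dt=t['p'],t['d'];ct=campose('top')
o=np.zeros(dt.shape,bool);o[215:250,172:192]=1;o&=hsv(pt,(7,120,80),(18,255,255));v,u=np.nonzero(o);print('grip',o.sum(),u.mean(),v.mean(),rect(onplane(ct,np.c_[u,v],.066)))
plan([(.54,.15,.25,38),(.487,.278,.22,4)])
E
```

```text
[191. 191. 190. 170.  66.  22.  42.  76.  95. 140. 184. 174. 125.  87.
  94. 138. 185. 168.  62.  13.  20.  27.  27.  28.  27.  27.  28.]
inlet [[0.58098199 0.0410187  0.095     ]]
grip 152 179.02631578947367 231.2434210526316 (array([488.2, 282.2]), 56.2, 16.1, 6.5)
now [5.72800e-01 1.55000e-02 2.46000e-01 7.65054e+01] t 7.1 open 0.0776 F [0.5 0.3 0.2]
shift [12.32 -6.33 -0.4 ] spin 38.5 rows>= 4.5
shift [  3.7  -13.35   3.  ] spin 34.0 rows>= 4.0
```

{"method": "send_rows", "body": {"targets": [{"translation":[2,-1,0],"spin":7,"jaw":0.85},{"translation":[5,-2.5,0],"spin":15,"jaw":0.85},{"translation":[8,-4.1,-0.2],"spin":23,"jaw":0.85},{"translation":[11,-5.7,-0.4],"spin":31,"jaw":0.85},{"translation":[12.3,-6.3,-0.4],"spin":38.5,"jaw":0.85}]}}

```text
time: 7.6
tool_pos: [0.5396, 0.152, 0.2505]
tool_rot: [3.142, -0.001, 0.659]
contact_force: [0.7, -0.0, 0.1]
opening: 0.078
grip_force: 0.0
```

{"method": "send_rows", "body": {"targets": [{"translation":[1,-3.8,0.5],"spin":8,"jaw":0.85},{"translation":[2.2,-8,1.5],"spin":16,"jaw":0.85},{"translation":[3.3,-12,2.5],"spin":24,"jaw":0.85},{"translation":[3.7,-13.4,3],"spin":31.5,"jaw":0.85},{"translation":[3.7,-13.4,3],"spin":31.5,"jaw":0.85}]}}

```text
time: 8.1
tool_pos: [0.4858, 0.2797, 0.2193]
tool_rot: [3.141, 0.001, 0.115]
contact_force: [0.8, -0.0, 0.4]
opening: 0.0779
grip_force: 0.0
```

```bash
python3 - <<'E'
from h import *
for _ in range(3): read_camera('top')
s,p,d,cam=wrist('w5'); print(s['tool_pos'],s['tool_rot'],s['qvel'].round(3))
P=cloud(cam,d); z=P[...,2]
o=big(hsv(p,(7,120,80),(18,255,255))); v,u=np.nonzero(o); print('grip',o.sum(),u.min(),u.max(),v.min(),v.max(),rect(onplane(cam,np.c_[u,v],.063)),P[o].mean(0))
b=np.zeros(z.shape,bool); b[:240,200:440]=1
r=big(b&hsv(p,(0,150,50),(5,255,255))); v,u=np.nonzero(r); k=r&(z>.006)&(z<.016); print('base',rect(P[k]), u.min(),u.max(),v.min(),v.max())
g=b&(p.max(2).astype(int)-p.min(2)<40)&(z>.055)&(z<.07); g=big(g|o); v,u=np.nonzero(g); print('rod',rect(onplane(cam,np.c_[u,v],.062)),g.sum())
plan([(.488,.282,.041,6.5)])
E
```

```text
[0.48768489 0.27761346 0.22026418] [ 3.14124955e+00 -1.19283028e-03  1.16081404e-01] [-0.011 -0.001 -0.001  0.003 -0.001  0.016]
grip 844 309 324 152 206 (array([488.9, 283.3]), 57.0, 15.6, 6.8) [0.49068521 0.28314896 0.0667005 ]
base (array([490.1, 268.3]), 145.1, 18.7, 6.7) 322 338 106 238
rod (array([495.5, 284.1]), 146.9, 15.6, 6.8) 1704
now [0.4877 0.2775 0.2202 6.5807] t 8.3 open 0.078 F [-0.5 -0.7 -0.2]
shift [ 0.08 -0.45 17.92] spin 0.1 rows>= 3.6
```

View pics/w5.png

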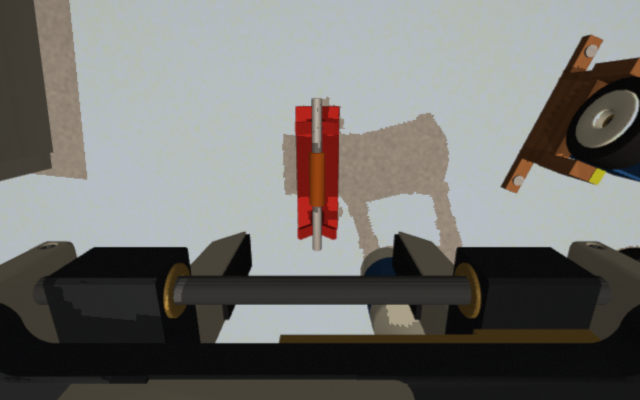

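The drift's grip is at (317,180) in the stand, and the sprayer at (395,290) is clear. Descending.

{"method": "send_rows", "body": {"targets": [{"translation":[0.1,-0.6,3],"spin":-0.2,"jaw":0.6},{"translation":[0.1,-0.6,7],"spin":-0.2,"jaw":0.6},{"translation":[0.1,-0.6,11],"spin":-0.2,"jaw":0.6},{"translation":[0.1,-0.6,14],"spin":-0.2,"jaw":0.6},{"translation":[0.1,-0.6,15],"spin":-0.2,"jaw":0.6}]}}

```text
time: 8.8
tool_pos: [0.4862, 0.2829, 0.067]
tool_rot: [3.14, 0.005, 0.117]
contact_force: [-0.8, -0.7, -0.6]
opening: 0.0552
grip_force: 0.0
```

```bash
python3 - <<'E'
from h import *
read_camera('top');read_camera('top')
plan([(.489,.2833,.041,6.8)])
E
```

```text
now [0.4872 0.2838 0.069  6.7067] t 8.9 open 0.055 F [ 0.2 -0.4  1.2]
shift [0.17 0.07 2.8 ] spin -0.1 rows>= 0.6
```

{"method": "send_rows", "body": {"targets": [{"translation":[0.1,0,1.2],"spin":0,"jaw":0.6},{"translation":[0.1,0,2.2],"spin":0,"jaw":0.6},{"translation":[0.1,0,2.8],"spin":0,"jaw":0.6},{"translation":[0.1,0,2.8],"spin":0,"jaw":0.6},{"translation":[0.1,0,2.8],"spin":0,"jaw":0.3}]}}

```text
time: 9.4
tool_pos: [0.4882, 0.2851, 0.0419]
tool_rot: [-3.142, -0.0, 0.118]
contact_force: [-0.5, -0.2, 0.3]
opening: 0.0507
grip_force: 0.0
```

{"method": "send_rows", "body": {"targets": [{"translation":[0,0,0],"spin":0,"jaw":0.1},{"translation":[0,0,0],"spin":0,"jaw":0.05},{"translation":[0,0,0],"spin":0,"jaw":0.05},{"translation":[0,0,0],"spin":0,"jaw":0.05},{"translation":[0,0,0],"spin":0,"jaw":0.05}], "force": 55}}

```text
time: 9.9
tool_pos: [0.4883, 0.2832, 0.0419]
tool_rot: [3.138, 0.0, 0.119]
contact_force: [1.4, -8.8, 3.0]
opening: 0.0146
grip_force: 55.0
```

```bash
python3 - <<'E'
from h import *
# inlet in measured frame
c,n=np.cos(np.radians(76.5)),np.sin(np.radians(76.5)); ux=-np.array([c,n])
inl=np.array([.5808,.0418])
def at(cx,z,yaw=76.5): q=inl+ux*(cx+.015); return (q[0],q[1],z,yaw)
print(at(-.14,.17))
plan([(.489,.2833,.17,6.8),(.56,.24,.17,41),at(-.14,.17)])
E
```

```text
(np.float64(0.6099806704819881), np.float64(0.16334624004970957), 0.17, 76.5)
now [0.4883 0.2832 0.0419 6.7908] t 9.9 open 0.0146 F [ 1.4 -8.8  3. ]
shift [ 7.000e-02 -1.000e-02 -1.281e+01] spin -0.0 rows>= 2.6
shift [ 6.54  5.14 -0.  ] spin -34.2 rows>= 4.0
shift [-1.26  9.06 -0.  ] spin -35.5 rows>= 4.1
```

{"method": "send_rows", "body": {"targets": [{"translation":[0,0,-1],"spin":0,"jaw":0.05},{"translation":[0,0,-4],"spin":0,"jaw":0.05},{"translation":[0,0,-8],"spin":0,"jaw":0.05},{"translation":[0,0,-11.5],"spin":0,"jaw":0.05},{"translation":[0,0,-12.8],"spin":0,"jaw":0.05}]}}

```text
time: 10.4
tool_pos: [0.4895, 0.286, 0.1741]
tool_rot: [-3.139, -0.006, 0.118]
contact_force: [-0.6, -0.9, -1.4]
opening: 0.0149
grip_force: 55.0
```

{"method": "send_rows", "body": {"targets": [{"translation":[1,0.8,0],"spin":-6,"jaw":0.05},{"translation":[2.5,2,0],"spin":-14,"jaw":0.05},{"translation":[4,3.2,0],"spin":-22,"jaw":0.05},{"translation":[5.5,4.4,0],"spin":-29,"jaw":0.05},{"translation":[6.5,5.1,0],"spin":-34.2,"jaw":0.05}]}}

```text
time: 10.9
tool_pos: [0.5595, 0.2414, 0.17]
tool_rot: [3.141, -0.0, 0.718]
contact_force: [-0.0, -0.3, -0.4]
opening: 0.0143
grip_force: 55.0
```

{"method": "send_rows", "body": {"targets": [{"translation":[-0.2,1.8,0],"spin":-7,"jaw":0.05},{"translation":[-0.5,4,0],"spin":-15,"jaw":0.05},{"translation":[-0.9,6.3,0],"spin":-23,"jaw":0.05},{"translation":[-1.2,8.5,0],"spin":-31,"jaw":0.05},{"translation":[-1.3,9.1,0],"spin":-35.5,"jaw":0.05}]}}

```text
time: 11.4
tool_pos: [0.6094, 0.1629, 0.1699]
tool_rot: [3.141, 0.0, 1.337]
contact_force: [0.3, 0.2, -1.4]
opening: 0.0147
grip_force: 55.0
```

```bash
cat >> h.py <<'E'
inl=np.array([.5808,.0418]); YAW=76.5
ux=-np.array([np.cos(np.radians(YAW)),np.sin(np.radians(YAW))]); uy=np.array([-ux[1],ux[0]])
def at(cx,z,yaw=YAW,cy=0): q=inl+ux*(cx+.015)+uy*cy; return (q[0],q[1],z,yaw)
E
python3 - <<'E'
from h import *
read_camera('top')
s,p,d,cam=wrist('w6'); print(s['tool_pos'],s['tool_rot'],s['qvel'].round(3))
P=cloud(cam,d)
o=hsv(p,(7,120,60),(18,255,255)); o[:, :200]=0;o[:,440:]=0
o=big(o); v,u=np.nonzero(o); zz=s['tool_pos'][2]+.019
print(u.min(),u.max(),v.min(),v.max(),rect(onplane(cam,np.c_[u,v],zz+.003)),o.sum())
g=(P[...,2]>zz-.006)&(P[...,2]<zz+.01); g[:,:290]=0;g[:,350:]=0; g[240:]=0; v,u=np.nonzero(g); print('rod',g.sum(),u.min(),u.max(),v.min(),v.max(),rect(P[g]),P[g].mean(0)) if g.sum() else print('none')
plan([at(-.14,.076)])
E
```

```text
[0.60937138 0.16284357 0.1698236 ] [3.14112157e+00 2.39159240e-04 1.33940195e+00] [ 0.028 -0.009  0.017  0.009 -0.006  0.198]
306 338 210 275 (array([613.5, 176.5]), 33.5, 15.2, 76.7) 1954
rod 3528 305 338 97 239 (array([620.8, 209.2]), 65.1, 15.9, 77.0) [0.62106653 0.2092266  0.19240414]
now [ 0.6088  0.1638  0.1698 76.3788] t 11.5 open 0.0146 F [ 0.9 -0.2 -1.5]
shift [-0.02  0.13  9.38] spin -0.1 rows>= 1.9
```

View pics/w6.png

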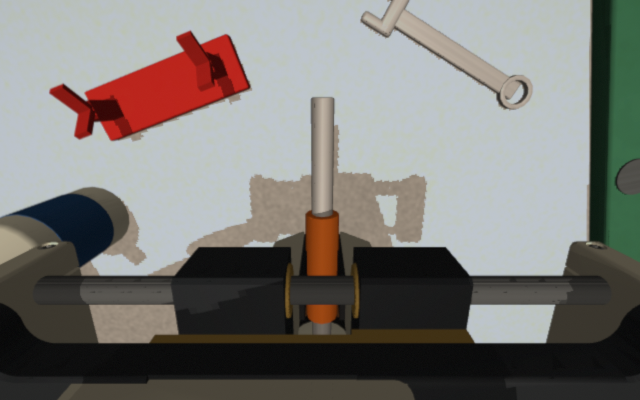

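The drift is held in line with the tool, rod at (322,150), with its centre on the tool axis. Lower it to bore height.

{"method": "send_rows", "body": {"targets": [{"translation":[0,0.1,2],"spin":-0.1,"jaw":0.05},{"translation":[0,0.1,5],"spin":-0.1,"jaw":0.05},{"translation":[0,0.1,8],"spin":-0.1,"jaw":0.05},{"translation":[0,0.1,9.3],"spin":-0.1,"jaw":0.05},{"translation":[0,0.1,9.3],"spin":-0.1,"jaw":0.05}]}}

```text
time: 12.0
tool_pos: [0.6079, 0.1649, 0.0749]
tool_rot: [-3.138, 0.001, 1.335]
contact_force: [-0.0, -0.6, -1.8]
opening: 0.0148
grip_force: 55.0
```

```bash
python3 - <<'E'
from h import *
read_camera('side');read_camera('side')
p,d=read_camera('top'); save('t7.png',cv2.resize(p[110:230,220:330],None,fx=5,fy=5,interpolation=2))
plan([at(-.14,.0769),at(-.105,.0769)])
E
```

```text
now [ 0.6104  0.1649  0.0784 76.5169] t 12.15 open 0.0144 F [ 0.4  0.2 -0.9]
shift [-0.16 -0.    0.15] spin 0.0 rows>= 0.0
shift [-3.5  0.  -0. ] spin 0.0 rows>= 0.7
```

View pics/t7.png

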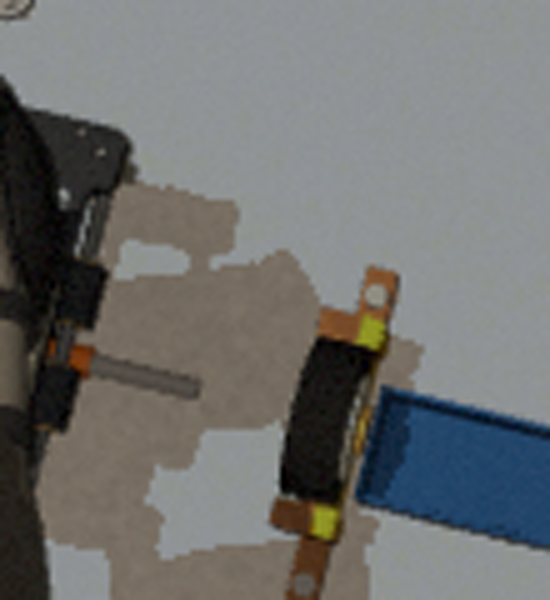

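The rod line in the crop runs (90,362)→(198,388) and extends to about (364,428). The flange sits at (364,430), so the drift is aligned with the bore. The tin end is against the cradle below. Advancing.

{"method": "send_rows", "body": {"targets": [{"translation":[-0.5,0,0.15],"spin":0,"jaw":0.05},{"translation":[-1.7,0,0.15],"spin":0,"jaw":0.05},{"translation":[-2.9,0,0.15],"spin":0,"jaw":0.05},{"translation":[-3.8,0,0.15],"spin":0,"jaw":0.05},{"translation":[-4.2,0,0.15],"spin":0,"jaw":0.05}]}}

```text
time: 12.65
tool_pos: [0.5994, 0.122, 0.0754]
tool_rot: [3.141, 0.0, 1.334]
contact_force: [-0.5, 0.1, -1.2]
opening: 0.0148
grip_force: 55.0
```

{"method": "send_rows", "body": {"targets": [{"translation":[0,0,0],"spin":0,"jaw":0.05},{"translation":[-0.2,0,0],"spin":0,"jaw":0.05},{"translation":[-0.4,0,0],"spin":0,"jaw":0.05},{"translation":[-0.6,0,0],"spin":0,"jaw":0.05},{"translation":[-0.8,0,0],"spin":0,"jaw":0.05}]}}

```text
time: 13.15
tool_pos: [0.5977, 0.1159, 0.0751]
tool_rot: [-3.142, 0.0, 1.336]
contact_force: [-0.2, -0.2, -1.7]
opening: 0.0144
grip_force: 55.0
```

```bash
python3 - <<'E'
from h import *
p,d=read_camera('top'); save('t8.png',p); s=monitor.observe(); q=s['tool_pos'][:2]-inl; print('cx',q@ux-.015,'cy',q@uy)
plan([at(-.082,.0769)])
E
```

```text
cx -0.09067282277353796 cy -0.0009109986879078308
now [5.97600e-01 1.15600e-01 7.51000e-02 7.65449e+01] t 13.2 open 0.0144 F [ 0.1 -0.6 -0.7]
shift [-0.87  0.09 -0.18] spin 0.0 rows>= 0.2
```

{"method": "send_rows", "body": {"targets": [{"translation":[-0.2,0.05,-0.1],"spin":0,"jaw":0.05},{"translation":[-0.4,0.05,-0.15],"spin":0,"jaw":0.05},{"translation":[-0.6,0.05,-0.15],"spin":0,"jaw":0.05},{"translation":[-0.8,0.05,-0.15],"spin":0,"jaw":0.05},{"translation":[-1.0,0.05,-0.15],"spin":0,"jaw":0.05}]}}

```text
time: 13.7
tool_pos: [0.5973, 0.1101, 0.0775]
tool_rot: [3.139, -0.008, 1.335]
contact_force: [4.5, 19.6, -0.5]
opening: 0.0148
grip_force: 55.0
```

{"method": "send_rows", "body": {"targets": [{"translation":[-0.1,0,0],"spin":0,"jaw":0.05},{"translation":[-0.2,0,0],"spin":0,"jaw":0.05},{"translation":[-0.3,0,0],"spin":0,"jaw":0.05},{"translation":[-0.4,0,0],"spin":0,"jaw":0.05},{"translation":[-0.5,0,0],"spin":0,"jaw":0.05}]}}

```text
time: 14.2
tool_pos: [0.5961, 0.1055, 0.0776]
tool_rot: [3.139, -0.007, 1.336]
contact_force: [4.0, 17.9, -1.2]
opening: 0.0147
grip_force: 55.0
```

```bash
cat >> h.py <<'E'
def where():
    s=monitor.observe(); q=s['tool_pos'][:2]-inl; print('t',s['time'],'cx',round(q@ux-.015,4),'cy',round(q@uy,4),'z',s['tool_pos'][2].round(4),'F along',(s['contact_force'][:2]@ux).round(1),s['contact_force'].round(1),'yaw',np.degrees(s['tool_rot'][2]).round(2))
    p,d=read_camera('top');P=cloud(campose('top'),d)
    b=np.zeros(d.shape,bool);b[180:215,285:325]=1;m=b&hsv(p,(14,110,60),(26,255,255));v,u=np.nonzero(m)
    print('brass px',m.sum(),(u.min(),u.max(),v.min(),v.max()) if len(u) else None); return p
E
python3 - <<'E'
from h import *
where()
E
```

```text
t 14.2 cx -0.0806 cy 0.0 z 0.0776 F along -18.3 [ 4.  17.9 -1.2] yaw 76.54
brass px 49 (np.int64(285), np.int64(296), np.int64(180), np.int64(214))
```

{"method": "send_rows", "body": {"targets": [{"translation":[-0.1,0,0],"spin":0,"jaw":0.05},{"translation":[-0.2,0,0],"spin":0,"jaw":0.05},{"translation":[-0.3,0,0],"spin":0,"jaw":0.05},{"translation":[-0.4,0,0],"spin":0,"jaw":0.05},{"translation":[-0.5,0,0],"spin":0,"jaw":0.05}]}}

```text
time: 14.75
tool_pos: [0.595, 0.1009, 0.0776]
tool_rot: [3.139, -0.008, 1.336]
contact_force: [4.3, 18.9, -1.1]
opening: 0.0147
grip_force: 55.0
```

{"method": "send_rows", "body": {"targets": [{"translation":[-0.1,0,0],"spin":0,"jaw":0.05},{"translation":[-0.2,0,0],"spin":0,"jaw":0.05},{"translation":[-0.3,0,0],"spin":0,"jaw":0.05},{"translation":[-0.4,0,0],"spin":0,"jaw":0.05},{"translation":[-0.5,0,0],"spin":0,"jaw":0.05}]}}

```text
time: 15.25
tool_pos: [0.5928, 0.093, 0.0771]
tool_rot: [3.14, -0.002, 1.337]
contact_force: [0.8, -0.8, -1.0]
opening: 0.0144
grip_force: 55.0
```

{"method": "send_rows", "body": {"targets": [{"translation":[-0.1,0,0],"spin":0,"jaw":0.05},{"translation":[-0.2,0,0],"spin":0,"jaw":0.05},{"translation":[-0.3,0,0],"spin":0,"jaw":0.05},{"translation":[-0.4,0,0],"spin":0,"jaw":0.05},{"translation":[-0.5,0,0],"spin":0,"jaw":0.05}]}}

```text
time: 15.75
tool_pos: [0.5912, 0.0862, 0.0767]
tool_rot: [-3.142, 0.0, 1.335]
contact_force: [0.1, 0.1, -1.6]
opening: 0.0148
grip_force: 55.0
```

```bash
python3 - <<'E'
from h import *
where()
E
```

```text
t 15.75 cx -0.0606 cy -0.0003 z 0.0767 F along -0.1 [ 0.1  0.1 -1.6] yaw 76.52
brass px 76 (np.int64(285), np.int64(306), np.int64(180), np.int64(214))
```

Force dropped to zero, so the bushing is free. I've used all 10 picture views, so I'll check the tin numerically.

```bash
python3 - <<'E'
from h import *
ctr=inl+ux*.015
for n in ('top','side'):
    p,d=read_camera(n);P=cloud(campose(n),d);Q=P[...,:2]-ctr;X,Y,Z=Q@ux,Q@uy,P[...,2]
    tin=(X>.005)&(X<.12)&(abs(Y)<.04)
    m=tin&hsv(p,(10,90,40),(30,255,255))
    l,lab,st,ce=cv2.connectedComponentsWithStats(m.astype(np.uint8))
    for i in range(1,l):
        if st[i,4]>4: k=lab==i; print(n,'brass',st[i],'X',X[k].mean().round(4),'Y',Y[k].mean().round(4),'Z',Z[k].min().round(4),Z[k].max().round(4))
    b=tin&hsv(p,(100,120,30),(125,255,255)); k=b&(Z>.033)&(Z<.045); print(n,'rim X',np.percentile(X[k],[1,99]).round(4),'Y',np.percentile(Y[k],[1,99]).round(4)); k=b&(Z<.012); print('floor',np.median(Z[k]))
E
```

```text
top brass [291 178   6   4  11] X 0.012 Y 0.0382 Z 0.0629 0.0986
top brass [294 183   2   5   7] X 0.0087 Y 0.0337 Z 0.0009 0.0346
top brass [296 197  11   9  69] X 0.0354 Y -0.004 Z 0.0129 0.0284
top brass [283 205   7   8  14] X 0.0089 Y -0.0322 Z 0.0014 0.104
top rim X [0.0173 0.1151] Y [-0.0307  0.026 ]
floor 0.0035390766398752938
side brass [302 174  33  27 308] X 0.0084 Y 0.0029 Z -0.0003 0.101
side brass [312 200   9  12  77] X 0.0362 Y -0.0036 Z 0.0092 0.0275
side rim X [0.0169 0.1175] Y [-0.0288  0.0231]
floor 0.003978274007007454
```

Both views place the bushing inside the tin: X 36 mm, Z between 10 and 28 mm. Withdraw and return the drift.

{"method": "send_rows", "body": {"targets": [{"translation":[1,0,0],"spin":0,"jaw":0.05},{"translation":[3,0,0],"spin":0,"jaw":0.05},{"translation":[5.5,0,0],"spin":0,"jaw":0.05},{"translation":[7.5,0,0],"spin":0,"jaw":0.05},{"translation":[8.5,0,0],"spin":0,"jaw":0.05}]}}

```text
time: 16.4
tool_pos: [0.6112, 0.1715, 0.0766]
tool_rot: [3.141, -0.001, 1.337]
contact_force: [0.8, -0.4, -1.7]
opening: 0.0142
grip_force: 55.0
```

{"method": "send_rows", "body": {"targets": [{"translation":[0,0,-1],"spin":0,"jaw":0.05},{"translation":[0,0,-4],"spin":0,"jaw":0.05},{"translation":[0,0,-7],"spin":0,"jaw":0.05},{"translation":[0,0,-9],"spin":0,"jaw":0.05},{"translation":[0,0,-9.5],"spin":0,"jaw":0.05}]}}

```text
time: 16.9
tool_pos: [0.6123, 0.1686, 0.1753]
tool_rot: [3.136, -0.002, 1.335]
contact_force: [0.4, -0.7, -1.8]
opening: 0.0148
grip_force: 55.0
```

```bash
python3 - <<'E'
from h import *
plan([(.56,.24,.17,41),(.4883,.2838,.17,6.8)])
E
```

```text
now [ 0.6123  0.1686  0.1753 76.4943] t 16.9 open 0.0148 F [ 0.4 -0.7 -1.8]
shift [ 5.72 -6.75  0.53] spin 35.5 rows>= 4.1
shift [-2.54 -8.01 -0.  ] spin 34.2 rows>= 4.0
```

{"method": "send_rows", "body": {"targets": [{"translation":[1,-1.2,0],"spin":6,"jaw":0.05},{"translation":[2.3,-2.7,0.2],"spin":14,"jaw":0.05},{"translation":[3.7,-4.3,0.4],"spin":22,"jaw":0.05},{"translation":[5,-5.9,0.5],"spin":29,"jaw":0.05},{"translation":[5.7,-6.7,0.5],"spin":35.5,"jaw":0.05}]}}

```text
time: 17.4
tool_pos: [0.5575, 0.2407, 0.1657]
tool_rot: [-3.14, 0.002, 0.712]
contact_force: [-0.6, -1.2, -1.0]
opening: 0.0148
grip_force: 55.0
```

{"method": "send_rows", "body": {"targets": [{"translation":[-0.5,-1.6,0],"spin":7,"jaw":0.05},{"translation":[-1.2,-3.7,0],"spin":15,"jaw":0.05},{"translation":[-1.9,-6,0],"spin":23,"jaw":0.05},{"translation":[-2.4,-7.6,0],"spin":30,"jaw":0.05},{"translation":[-2.5,-8,0],"spin":34.2,"jaw":0.05}]}}

```text
time: 17.9
tool_pos: [0.4857, 0.2843, 0.166]
tool_rot: [3.141, 0.002, 0.116]
contact_force: [0.1, 1.0, -1.1]
opening: 0.0145
grip_force: 55.0
```

```bash
python3 - <<'E'
from h import *
for _ in range(4): read_camera('top')
plan([(.4883,.2838,.08,6.8)])
E
```

```text
now [0.4878 0.2837 0.1664 6.938 ] t 18.1 open 0.0143 F [ 0.7  0.6 -1.5]
shift [ 0.05 -0.01  8.64] spin 0.1 rows>= 1.7
```

{"method": "send_rows", "body": {"targets": [{"translation":[0,0,2],"spin":0,"jaw":0.05},{"translation":[0,0,5],"spin":0,"jaw":0.05},{"translation":[0,0,8],"spin":0,"jaw":0.05},{"translation":[0,0,9.5],"spin":0,"jaw":0.05},{"translation":[0,0,9.5],"spin":0,"jaw":0.05}]}}

```text
time: 18.6
tool_pos: [0.4866, 0.2829, 0.069]
tool_rot: [3.14, 0.005, 0.12]
contact_force: [-0.6, 0.5, -1.0]
opening: 0.0142
grip_force: 55.0
```

```bash
python3 - <<'E'
from h import *
for _ in range(4): read_camera('top')
plan([(.4883,.2838,.042,6.8)])
E
```

```text
now [0.4888 0.2843 0.0728 6.846 ] t 18.8 open 0.0147 F [-0.3  0.2 -0.8]
shift [-0.05  0.04  3.08] spin 0.0 rows>= 0.6
```

{"method": "send_rows", "body": {"targets": [{"translation":[0,0,0.8],"spin":0,"jaw":0.05},{"translation":[0,0,1.6],"spin":0,"jaw":0.05},{"translation":[0,0,2.3],"spin":0,"jaw":0.05},{"translation":[0,0,2.7],"spin":0,"jaw":0.05},{"translation":[0,0,3.0],"spin":0,"jaw":0.05}]}}

```text
time: 19.3
tool_pos: [0.4876, 0.2836, 0.0421]
tool_rot: [3.14, 0.001, 0.12]
contact_force: [-5.6, -8.1, 22.6]
opening: 0.0143
grip_force: 55.0
```

{"method": "send_rows", "body": {"targets": [{"translation":[0,0,0],"spin":0,"jaw":0.05},{"translation":[0,0,0],"spin":0,"jaw":0.05},{"translation":[0,0,0],"spin":0,"jaw":0.05},{"translation":[0,0,0],"spin":0,"jaw":0.05},{"translation":[0,0,0],"spin":0,"jaw":0.05}]}}

```text
time: 19.8
tool_pos: [0.4877, 0.2833, 0.0421]
tool_rot: [3.14, 0.0, 0.12]
contact_force: [-2.9, -6.0, 3.9]
opening: 0.0143
grip_force: 55.0
```

Seated at the original pose. Release and retreat.

{"method": "send_rows", "body": {"targets": [{"translation":[0,0,0],"spin":0,"jaw":0.3},{"translation":[0,0,0],"spin":0,"jaw":0.6},{"translation":[0,0,0],"spin":0,"jaw":0.6},{"translation":[0,0,0],"spin":0,"jaw":0.6},{"translation":[0,0,-1],"spin":0,"jaw":0.6}]}}

```text
time: 20.3
tool_pos: [0.4869, 0.2839, 0.0508]
tool_rot: [3.141, 0.003, 0.119]
contact_force: [-0.2, -0.2, -0.1]
opening: 0.0499
grip_force: 0.0
```

{"method": "send_rows", "body": {"targets": [{"translation":[0,0,-3],"spin":0,"jaw":0.6},{"translation":[0,0,-7],"spin":0,"jaw":0.6},{"translation":[0,0,-11.5],"spin":0,"jaw":0.6},{"translation":[0,0,-15],"spin":0,"jaw":0.6},{"translation":[0,0,-17],"spin":0,"jaw":0.6}]}}

```text
time: 20.8
tool_pos: [0.4886, 0.2847, 0.2261]
tool_rot: [-3.14, -0.006, 0.119]
contact_force: [0.5, -1.2, 0.0]
opening: 0.0552
grip_force: 0.0
```

```bash
python3 - <<'E'
from h import *
for _ in range(5): read_camera('top')
s,p,d,cam=wrist('w9'); print(s['tool_pos'],s['contact_force'].round(1))
P=cloud(cam,d)
o=big(hsv(p,(7,120,80),(18,255,255))); v,u=np.nonzero(o); print('grip',rect(onplane(cam,np.c_[u,v],.063)),P[o].mean(0),'was 488.9 283.3 yaw 6.8 z .0667')
ctr=inl+ux*.015
p,d=read_camera('side');P=cloud(campose('side'),d);Q=P[...,:2]-ctr;X,Y,Z=Q@ux,Q@uy,P[...,2]
m=(X>.02)&(X<.12)&(abs(Y)<.04)&hsv(p,(10,90,40),(30,255,255)); print('bushing',m.sum(),X[m].mean(),Y[m].mean(),Z[m].mean())
p0=np.load('side0.npz')['p']; df=np.abs(p.astype(int)-p0).max(2)>60
for nm,(a,b,c,e) in dict(jar=(235,300,395,440),wrench=(112,145,328,392),spare=(245,285,235,275)).items(): print(nm,'changed px',df[a:b,c:e].mean().round(3))
h=lambda q: np.argwhere(hsv(q,(100,120,30),(125,255,255))[130:190,200:250]).mean(0); print('sprayer band',h(p0),h(p))
E
```

```text
[0.48713478 0.28399125 0.22081071] [-0.2  0.5  0.1]
grip (array([488. , 283.4]), 58.3, 15.6, 7.3) [0.49012613 0.28319122 0.06835456] was 488.9 283.3 yaw 6.8 z .0667
bushing 83 0.03562215782409156 -0.0037660230913806785 0.019231390424478925
jar changed px 0.0
wrench changed px 0.0
spare changed px 0.0
sprayer band [28.77840909 26.27272727] [28.61363636 25.95170455]
```

```bash
python3 -c "
from h import *
print(job.hand_in())"
```

```text
the job is handed in; nothing more can be done
None
```

The job is handed in at about 21 s of the 72 s limit: the final camera check puts the bushing in the blue tin, the drift back in its stand notches within about 1 mm, and the bottle, spare roller, jar and wrench where they started; the judge's verdict was not shown.

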